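# Let the specimen press down off its wedge and weight it

## Task

The specimen press has been airing with its heavy hinged board propped on a wooden wedge. Ease the wedge back out a little at a time, so that the board sinks gently shut on the sheets without being lifted or let drop, and leave the wedge lying on its base just in front of the board. Then tip the marble block that stands on the rear rail forward, so that it lies on a broad face on the shut board as its weight, and leave the cup, the tray with its vials and the tweezers as they are.

Things in the scene. Friction and masses are not known exactly. Their poses are not given: they have to be found in the camera images.
- press: Plywood base, fixed, 380 x 260 x 12 mm; at the front an open apron, then the hinged board, then the rear rail. Origin on the cart top (z 0), on the centre line; x points from front to rear, y along the hinge, z up. In mm along x: apron -195 to -55 (top at z 12), board -55 to hinge at 125, rail 125 to 185 (top at z 37). The front faces roughly to the robot's right (yaw 1.2 to 1.95).
- board (a joint): Opening angle of the board, rad: 0 shut, growing as the front edge rises; starts near 0.1 (edge 17 mm up). Beech with steel plate and cork on top, 180 deep (x) x 240 x 21 mm, 1.2 to 2.1 kg; falls freely, only the wedge holds it. Shut, its underside lies 4 mm above the base on the sheets and its top is flush with the rail.
- wedge_heel (a point): Centre of the upright heel at the thick end of the dark hardwood wedge, 44 mm above its underside. Heel: 14 mm thick (x), 40 wide, 28 high above the tread. x points along the wedge to the tip, y across, z up. Along x from here: heel's inner face +7 mm, flat tread (30 mm above the underside) to +33, slope down to the 4 mm thick tip at +123. About 55 mm is free between inner face and board edge.
- wedge_tip (a point): Middle of the wedge's thin end, on its underside; axes as wedge_heel. At the start it lies about 60 mm under the board's front edge, on the base board, heel out on the apron. Wedge 130 x 40 mm, 90 g; the board bears on it with 6 to 11 N, and it takes some 5 to 15 N to pull it.
- block_center (a point): Centre of the marble block, 40 x 75 x 115 mm (its x, y, z), 0.75 to 1 kg. Starts standing on end on the rail, this point 57.5 mm above the rail's top and near the rail's middle in x, so its front lower edge is 10 mm behind the hinge; its x points roughly as the press's x. The broad faces look to the front and the rear of the press.
- cup: White ceramic cup, 76 mm across, 82 mm high, standing on the cart beside the press on its -y side; origin at the centre of its underside. A bystander.
- tray: Divided white polypropylene tray, 200 x 120 x 35 mm, on the cart behind the press's rear rail, its long side along the rail, 20 mm or more away; origin at the centre of its underside. A bystander.
- vial1: Capped plastic vial, 25 mm across, 50 mm high, standing in a compartment of the tray; origin at the centre of its underside. A bystander.
- vial2: A second vial like vial1, in another compartment.
- vial3: A third vial like vial1, in another compartment.
- tweezers: Steel tweezers 125 x 19 x 8 mm, lying on the cart beside the press on its -y side, towards its front; origin below the middle. A bystander.
Mind the look-alikes: they are no part of the job. What is meant by the part that bears wedge_heel is not yellow, and is the smaller of those in its own colour.

How it is judged:
By the outcome, as a careful person would: the job done as asked, in the order asked, and still so for the second after the job is handed in, with the robot touching nothing.
It also fails if it takes over 51 s, if anything falls off the work surface, if the arm or the gripper's body presses on something with over 40 N, if the wrist force passes 120 N, or if a joint passes its speed limit or range.

## Robot

A 6-joint arm with a two-finger parallel gripper is mounted at the origin on the work surface. World frame = base frame: x ahead of the robot, y to its left, z up, the work surface at z = 0. Lengths are in mm, angles in rad, forces in N, time in s.
With the tool pointing down it reaches from about 350 to 975 mm from the base axis. Payload 7.1 kg.
Tool frame: the origin (TCP) lies at the very end of the fingers, on their centre line; the grasp point (between the pads) lies 19 mm behind it (ctrl.pinch_z is the z of the grasp point in the tool frame, in mm); z points along the fingers, y is the direction in which the jaws open and shut (so a half turn about z gives the same grasp; the last joint's range is limited). The gripper opens to 88 mm and grips with 3 to 60 N. Pads are 20 mm wide; open, the fingers measure 115 mm over their backs; the gripper's body (75 mm by 178 mm) begins 61 mm behind the grasp point.
Start: joints at [1.14, 0.423, 1.63, -0, 1.089, -0.019], TCP at [250.13, 572.747, 188.575] pointing down, gripper open.
Joint ranges: [-3, 3], [-0.9, 2.11], [0.09, 2.58], [-1.31, 4.45], [0.11, 2.69], [-2.54, 2.54]. Speed limits (rad/s): [2.39, 2.39, 3.01, 3.14, 3.14, 3.14].

## Interface

Orientations are given as a rotation vector (axis times angle).
In Python, from workcell import get_obs, optics, ctrl gives the robot as it stands.
- The arm moves only by the shell command python3 -m jog 'ROWS'. ROWS is a JSON object of lists of equal length, an entry for each row: "delta_rot": the turn, a rotation vector about the tool's x, y, z in rad, a list of three; "translation": the shift along the tool's x, y, z in mm, a list of three; "hand": the opening, from -1 (shut) to 1 (fully open). In form: {"delta_rot": [[rx, ry, rz], ...], "translation": [[x, y, z], ...], "hand": [hand, ...]}. A call has 1 to 5 rows; each row is the pose to reach, as a shift and turn from the pose commanded when the call began, along the tool's axes at that moment; what a row does not reach only later rows make up. A row lasts 1/10 s, in which the tool goes at most 50 mm and 8.59 degrees, less where a joint would pass 70% of its speed; a pose out of reach is approached as far as the arm can. A call with a gripper value outside its range is refused whole. The fingers move at their own pace and stop on an object; the grip force is fixed at half the most. Time passes only in rows, so rows that repeat a pose let the fingers close. It gives the time, the measured TCP pose, the force and the opening at its end, in the units of the state.
- get_obs(): the state, without advancing time (a new reading comes with each control period).
- optics.get_image(name): name is "scene" or "top" or "wrist"; returns the picture (400x640x3 uint8, red, green, blue); there is no depth.
- optics.calibration(name): a dict with "intrinsics" (3x3 intrinsics, pixels), "cam_to_world" (4x4, takes a point from camera to world coordinates). Camera axes: x right, y up, looking along -z (the intrinsics and any distortion apply to the point x, -y, -z); pixel columns grow to the right and rows downward; lengths in mm; the calibration is good to about 2 mm. A picture is of the moment at which its call begins: read the wrist's pose just before it. calibration takes no time and is no camera call; for the wrist camera it gives the pose at the moment of the call.
- ctrl.close_job(): hands the job in, once; it reports no verdict.
The state is a dict: "t": time; "qpos": joint angles; "qvel": joint speeds; "joint_torque": joint torques, N m; "ee_pos": TCP position; "orientation": TCP orientation; "ft_force": force on the tool from outside, world axes, zero at the start; "moment": the same for the moment, N m; "width": finger opening in mm.
Only numpy, scipy, OpenCV 4.12 (cv2) and the standard library are available. Lean on these libraries where they do the work, as an engineer would, in place of code of your own. Each camera call takes 0.05 s, during which the arm holds its last target. There are 200 camera calls.

## Working session

There is one attempt and no reset: what is moved stays moved. The work goes in short steps, Python scripts to look and compute and a shell command to move; the robot and the scene stay as the last step left them, time stands still between calls to the robot, and variables do not carry over. Pictures are saved under pics/ and viewed, about 8 in all and at most 12, crops included, and the job is handed in when it is done.

```bash
mkdir -p pics; cat > h.py <<'E'
import numpy as np, cv2
from workcell import get_obs, optics, ctrl
from scipy.spatial.transform import Rotation as R
def snap(n,f):
    c=optics.calibration(n); im=optics.get_image(n); cv2.imwrite('pics/'+f,im[:,:,::-1]); np.savez('pics/'+f+'.npz',K=c['intrinsics'],T=c['cam_to_world']); return im
def cal(f):
    d=np.load('pics/'+f+'.npz'); return d['K'],d['T']
def ray(f,px,z):
    K,T=cal(f); p=np.linalg.inv(K)@[px[0],px[1],1]; d=T[:3,:3]@[p[0],-p[1],-p[2]]; o=T[:3,3]; return o+d*(z-o[2])/d[2]
def proj(f,P):
    K,T=cal(f); c=T[:3,:3].T@(np.array(P,float)-T[:3,3]); p=K@[c[0],-c[1],-c[2]]; return p[:2]/p[2]
E
python3 - <<'E'
from h import *
print(optics.calibration('top'))
a=snap('top','top0.png');b=snap('scene','scene0.png');w=snap('wrist','wrist0.png')
print(get_obs())
E
```

```text
{'intrinsics': array([[513.41714338,   0.        , 311.62852089],
       [  0.        , 513.41714338, 194.38399515],
       [  0.        ,   0.        ,   1.        ]]), 'cam_to_world': array([[-2.70761406e-02,  9.83094718e-01, -1.81084671e-01,
         3.48301600e+02],
       [-9.99600552e-01, -2.51593312e-02,  1.28741957e-02,
        -4.15541650e+00],
       [ 8.10058456e-03,  1.81360920e-01,  9.83383240e-01,
         1.36950827e+03],
       [ 0.00000000e+00,  0.00000000e+00,  0.00000000e+00,
         1.00000000e+00]])}
{'t': 0.15, 'qpos': array([ 1.13998140e+00,  4.23699579e-01,  1.63048904e+00,  1.24709605e-05,
        1.08857696e+00, -1.89842074e-02]), 'qvel': array([ 0.00031093, -0.00156594, -0.00161555, -0.00054618,  0.00012081,
        0.00169679]), 'joint_torque': array([ 2.40552086e-03, -5.44984531e+01, -2.73921329e+01,  6.44925912e-02,
        2.03978608e-02, -6.79968184e-05]), 'ee_pos': array([249.95225166, 572.34271282, 187.96886404]), 'orientation': array([-6.42293414e-01, -3.07495517e+00,  1.79200983e-03]), 'ft_force': array([ 0.28686811, -0.34916151,  0.57864076]), 'moment': array([ 0.0111219 , -0.04791717,  0.03165489]), 'width': 87.94011792762659}
```

View pics/top0.png

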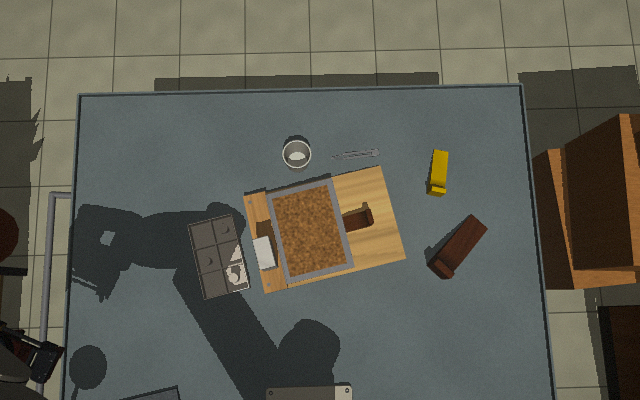

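View pics/scene0.png

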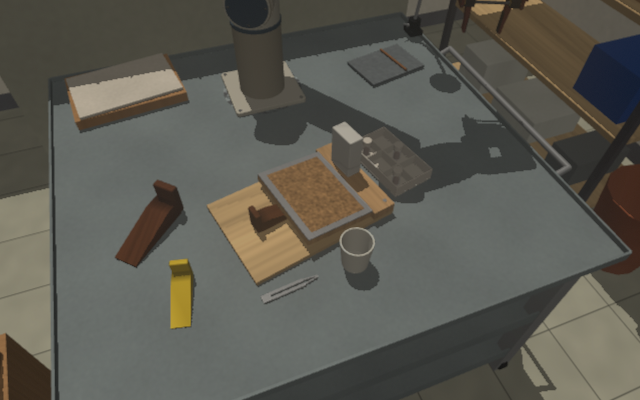

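The top view shows three wedge candidates: a small dark one under the board at (360,217), a large dark one at (457,247) and a yellow one at (438,173). By the description I want the small dark one at (360,217). The block is at (264,252). I'll check the choice in a close crop.

```bash
python3 - <<'E'
from h import *
im=cv2.imread('pics/top0.png')[140:300,230:415]
cv2.imwrite('pics/c1.png',cv2.resize(im,None,fx=4,fy=4,interpolation=cv2.INTER_CUBIC))
print(optics.calibration('scene')['cam_to_world'])
E
```

```text
[[ 3.58376571e-01 -7.20163792e-01  5.94079411e-01  1.20164585e+03]
 [ 9.33460588e-01  2.66364125e-01 -2.40211332e-01 -2.69267871e+02]
 [ 1.47500616e-02  6.40635829e-01  7.67703178e-01  8.97961526e+02]
 [ 0.00000000e+00  0.00000000e+00  0.00000000e+00  1.00000000e+00]]
```

View pics/c1.png

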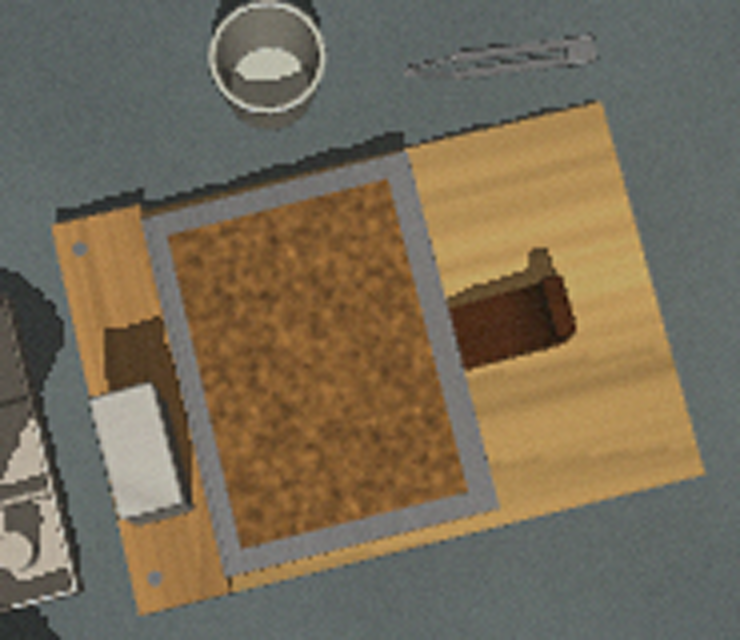

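The crop confirms the small dark wedge: heel at crop (560,308), tread running under the board's front edge. The block's top is at (136,452).

```bash
python3 - <<'E'
from h import *
r=lambda p,z: ray('top0.png',(230+p[0]/4,140+p[1]/4),z)
P=lambda *a: print(*[np.round(x,1) for x in a])
f1,f2=r((602,100),12),r((704,472),12); b1,b2=r((52,225),37),r((138,615),37)
P(f1,f2,b1,b2)
fm,bm=(f1+f2)/2,(b1+b2)/2
d=bm-fm; P('depth',np.linalg.norm(d[:2]),'yaw',np.arctan2(d[1],d[0]),'yaw from fronts',np.arctan2(*(f1-f2)[[1,0]]),np.arctan2(*(b1-b2)[[1,0]]))
P('mid',(fm+bm)/2)
P('heel',[r(p,70) for p in((543,278),(557,272),(577,330),(557,345),(560,308))])
P('tread@board edge',r((452,308),42),r((466,370),42))
B=[r(p,152) for p in((92,397),(152,383),(183,505),(118,520))];P('block',B,np.mean(B,0))
P('tray near', r((0,300),35),r((80,590),35))
P('cup',r((268,58),82),'bigwedge')
o=get_obs();P('tool axes',R.from_rotvec(o['orientation']).as_matrix())
E
```

```text
[ 674.7 -211.4   12. ] [ 421.7 -265.7   12. ] [593.3 159.3  37. ] [339.5 105.3  37. ]Traceback (most recent call last):
  File "<stdin>", line 7, in <module>
  File "<stdin>", line 3, in <lambda>
    return _wrapfunc(a, 'round', decimals=decimals, out=out)
    return _wrapit(obj, method, *args, **kwds)
    result = getattr(arr, method)(*args, **kwds)
numpy._core._exceptions._UFuncNoLoopError: ufunc 'multiply' did not contain a loop with signature matching types (dtype('<U5'), dtype('float64')) -> None
```

```bash
python3 - <<'E'
from h import *
np.set_printoptions(precision=3,suppress=True)
r=lambda p,z: ray('top0.png',(230+p[0]/4,140+p[1]/4),z)
P=print
f1,f2=r((602,100),12),r((704,472),12); b1,b2=r((52,225),37),r((138,615),37)
fm,bm=(f1+f2)/2,(b1+b2)/2
d=bm-fm; P('depth',np.linalg.norm(d[:2]),'yaw',np.arctan2(d[1],d[0]),'yaw from fronts',np.arctan2(*(f1-f2)[[1,0]]),np.arctan2(*(b1-b2)[[1,0]]))
P('mid',(fm+bm)/2)
P('heel',[r(p,70) for p in((543,278),(557,272),(577,330),(557,345),(560,308))])
P('tread@board edge',r((452,308),42),r((466,370),42))
B=[r(p,152) for p in((92,397),(152,383),(183,505),(118,520))];P('block',B,np.mean(B,0))
P('tray near', r((0,300),35),r((80,590),35))
P('cup',r((268,58),82))
o=get_obs();P('tool axes',R.from_rotvec(o['orientation']).as_matrix())
E
```

```text
depth 379.7849883946574 yaw 1.7878538787836304 yaw from fronts 0.21117334488588427 0.20947817836249355
mid [507.32  -53.123  24.5  ]
heel [array([ 544.683, -158.73 ,   70.   ]), array([ 548.337, -167.888,   70.   ]), array([ 510.615, -178.873,   70.   ]), array([ 501.341, -165.656,   70.   ]), array([ 525.034, -168.701,   70.   ])]
tread@board edge [ 530.672 -101.748   42.   ] [ 489.888 -109.285   42.   ]
block [array([467.924, 121.802, 152.   ]), array([475.306,  86.176, 152.   ]), array([403.026,  68.824, 152.   ]), array([395.324, 107.035, 152.   ])] [435.395  95.959 152.   ]
tray near [544.604 193.694  35.   ] [356.22  142.351  35.   ]
cup [691.22   13.975  82.   ]
tool axes [[-0.916  0.4   -0.   ]
 [ 0.4    0.916 -0.001]
 [ 0.    -0.001 -1.   ]]
```

Press yaw is about 1.783, with its origin near (506,-48). The wedge heel is at about (525,-169). I'll go above the heel with the jaws along the wedge.

```bash
Z='[[0,0,0],[0,0,0],[0,0,0],[0,0,0],[0,0,0]]'
python3 -m jog '{"delta_rot":[[0,0,0],[0,0,0],[0,0,0],[0,0,0],[0,0,0]],"translation":[[-27,-28,-12],[-54,-57,-24],[-82,-85,-36],[-110,-114,-48],[-137,-142,-60]],"hand":[1,1,1,1,1]}'
python3 -m jog '{"delta_rot":[[0,0,0],[0,0,0],[0,0,0],[0,0,0],[0,0,0]],"translation":[[-27,-28,0],[-54,-57,0],[-82,-85,0],[-110,-114,0],[-137,-142,0]],"hand":[1,1,1,1,1]}'
python3 -m jog '{"delta_rot":[[0,0,0],[0,0,0],[0,0,0],[0,0,0],[0,0,0]],"translation":[[-27,-28,0],[-54,-57,0],[-82,-85,0],[-110,-114,0],[-137,-142,0]],"hand":[1,1,1,1,1]}'
python3 -m jog '{"delta_rot":[[0,0,0],[0,0,0],[0,0,0],[0,0,0],[0,0,0]],"translation":[[-27,-28,0],[-54,-57,0],[-82,-85,0],[-110,-114,0],[-137,-142,0]],"hand":[1,1,1,1,1]}'
python3 -m jog '{"delta_rot":[[0,0,-0.12],[0,0,-0.25],[0,0,-0.37],[0,0,-0.5],[0,0,-0.62]],"translation":[[0,0,0],[0,0,0],[0,0,0],[0,0,0],[0,0,0]],"hand":[1,1,1,1,1]}'
python3 - <<'E'
from h import *
np.set_printoptions(precision=3,suppress=True)
o=get_obs();print(o['t'],o['ee_pos'],o['qpos']);print(R.from_rotvec(o['orientation']).as_matrix())
im=snap('wrist','w1.png')
print(proj('w1.png',(525,-169,70)))
E
```

```text
t: 0.65
ee_pos: [319.0, 386.1, 248.8]
orientation: [-0.642, -3.075, 0.001]
ft_force: [1.0, -0.1, -0.6]
width: 87.8
t: 1.15
ee_pos: [387.7, 201.2, 248.6]
orientation: [0.642, 3.075, 0.0]
ft_force: [1.4, -0.6, -0.9]
width: 87.8
t: 1.65
ee_pos: [456.5, 16.2, 248.6]
orientation: [0.643, 3.075, 0.0]
ft_force: [1.0, 0.5, 0.1]
width: 87.8
t: 2.15
ee_pos: [525.2, -168.8, 248.4]
orientation: [-0.643, -3.075, -0.0]
ft_force: [0.4, -0.3, -0.2]
width: 87.8
t: 2.65
ee_pos: [524.7, -167.1, 248.3]
orientation: [0.334, -3.123, -0.0]
ft_force: [0.2, 0.1, 0.4]
width: 87.8
2.65 [ 524.712 -167.114  248.275] [-0.33   0.248  1.737  0.     1.157 -2.114]
[[-0.977 -0.212 -0.001]
 [-0.212  0.977  0.   ]
 [ 0.001  0.    -1.   ]]
[317.241 176.465]
```

View pics/w1.png

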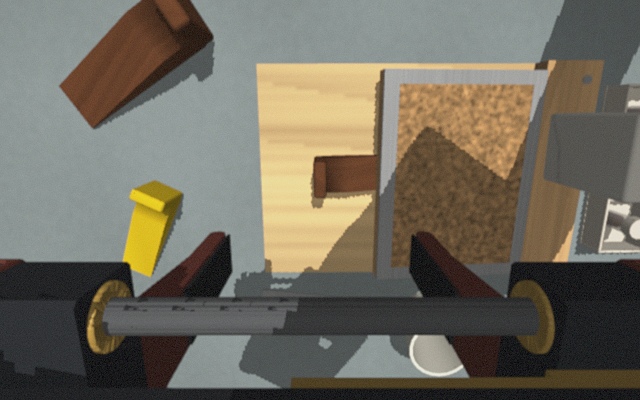

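The wrist view shows the heel top at about (319,177), with the tread running to the board edge at (378,173). The large dark wedge and the yellow one are well clear.

```bash
python3 - <<'E'
from h import *
np.set_printoptions(precision=3,suppress=True)
im=cv2.imread('pics/w1.png'); hsv=cv2.cvtColor(im,cv2.COLOR_BGR2HSV)
sub=hsv[140:210,300:376]; m=((sub[...,2]<125)&(sub[...,1]>130)&((sub[...,0]<9)|(sub[...,0]>170))).astype(np.uint8)
n,l,s,c=cv2.connectedComponentsWithStats(m); k=1+s[1:,4].argmax(); print(s[k]+[300,140,0,0,0])
for x in range(8,76,6):
    y=np.where(l[:,x]==k)[0]
    if len(y): print(300+x,140+y.min(),140+y.max(),end=' | ')
print()
u=np.array([-.211,.977]);v=np.array([-.977,-.211]);O=np.array([506.3,-48.2])
def pf(p): q=p[:2]-O; return np.round([q@u,q@v],1)
for p,z in [((314,157),70),((325,157),70),((325,197),70),((314,198),70),((319,177),70),((258,64),12),((264,272),12),((340,157),42),((376,156),42),((340,194),42),((376,191),42)]:
    q=ray('w1.png',p,z); print(p,z,q,pf(q))
print(optics.calibration('wrist')['cam_to_world'])
E
```

```text
[329 157   2   1   2]

(314, 157) 70 [ 505.273 -176.729   70.   ] [-125.4   28.1]
(325, 157) 70 [ 502.814 -165.326   70.   ] [-113.7   28.1]
(325, 197) 70 [ 545.411 -155.985   70.   ] [-113.6  -15.5]
(314, 198) 70 [ 549.037 -167.483   70.   ] [-125.6  -16.6]
(319, 177) 70 [ 525.172 -167.029   70.   ] [-120.1    6.6]
(258, 64) 12 [ 421.434 -261.18    12.   ] [-190.2  127.9]
(264, 272) 12 [ 676.078 -209.574   12.   ] [-193.5 -131.8]
(340, 157) 42 [ 502.477 -147.483   42.   ] [-96.2  24.7]
(376, 156) 42 [ 492.722 -107.647   42.   ] [-55.2  25.8]
(340, 194) 42 [ 544.638 -137.775   42.   ] [-95.6 -18.6]
(376, 191) 42 [532.281 -97.489  42.   ] [-53.6 -15. ]
[[  -0.217   -0.946   -0.24   459.155]
 [   0.976   -0.21    -0.055 -180.816]
 [   0.001   -0.246    0.969  445.052]
 [   0.       0.       0.       1.   ]]
```

```bash
python3 -m jog '{"delta_rot":[[0,0,0],[0,0,0],[0,0,0],[0,0,0],[0,0,0]],"translation":[[0,0,30],[0,0,60],[0,0,90],[0,0,115],[0,0,135]],"hand":[0.1,0.1,0.1,0.1,0.1]}'
python3 -m jog '{"delta_rot":[[0,0,0],[0,0,0],[0,0,0],[0,0,0],[0,0,0]],"translation":[[0,0,18],[0,0,36],[0,0,52],[0,0,65],[0,0,65]],"hand":[0.1,0.1,0.1,0.1,0.1]}'
python3 - <<'E'
from h import *
o=get_obs();print(o['ee_pos'],o['ft_force'],o['width']);snap('wrist','w2.png')
E
```

```text
t: 3.2
ee_pos: [524.2, -166.8, 111.8]
orientation: [0.322, -3.123, -0.001]
ft_force: [0.3, -0.7, 0.0]
width: 51.0
t: 3.7
ee_pos: [523.7, -166.7, 46.9]
orientation: [0.324, -3.122, -0.002]
ft_force: [0.5, -0.1, 0.2]
width: 48.1
[ 523.69068158 -166.66635679   46.91272652] [ 0.48571103 -0.07330554  0.15053218] 48.14100857836237
```

View pics/w2.png

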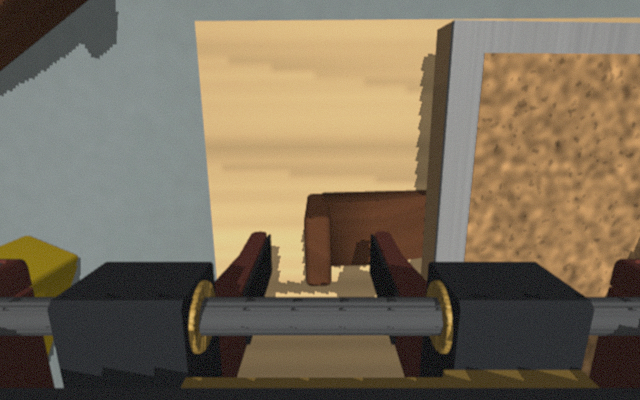

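```bash
python3 - <<'E'
from h import *
np.set_printoptions(precision=1,suppress=True)
o=get_obs();Rm=R.from_rotvec(o['orientation']).as_matrix()
print('tcp px',proj('w2.png',o['ee_pos']))
for d in(-24,24):
  for w in (-10,10):
    print(d,w,proj('w2.png',o['ee_pos']+Rm@[w,d,0]))
for p,z in [((306,197),70),((329,197),70),((329,284),70),((307,284),70),((318,240),70),((345,194),42),((425,192),42),((345,265),42),((425,262),42)]:
    q=ray('w2.png',p,z); print(p,z,q,Rm.T@(q-o['ee_pos']))
E
```

```text
tcp px [317.8 231.8]
-24 -10 [277.2 247.9]
-24 10 [276.1 215.4]
24 -10 [358.4 247.8]
24 10 [359.3 215.3]
(306, 197) 70 [ 500.  -177.9   70. ] [ 26.1  -5.8 -22. ]
(329, 197) 70 [ 497.7 -166.6   70. ] [ 26.1   5.9 -22. ]
(329, 284) 70 [ 544.7 -156.4   70. ] [-22.    6.1 -22.1]
(307, 284) 70 [ 547.1 -168.    70. ] [-22.   -5.7 -22.1]
(318, 240) 70 [ 521.3 -167.3   70. ] [  3.1   0.2 -22.1]
(345, 194) 42 [ 500.3 -155.6   42. ] [21.2 16.   6. ]
(425, 192) 42 [ 489.6 -110.1   42. ] [22.4 62.8  6. ]
(345, 265) 42 [ 544.1 -145.7   42. ] [-23.6  16.7   5.9]
(425, 262) 42 [532.1 -97.9  42. ] [-21.8  65.9   5.9]
```

The heel is centred between the jaws to within about 3 mm, so I'll close.

```bash
python3 -m jog '{"delta_rot":[[0,0,0],[0,0,0],[0,0,0],[0,0,0],[0,0,0]],"translation":[[0,0,0],[0,0,0],[0,0,0],[0,0,0],[0,0,0]],"hand":[-0.3,-0.6,-1,-1,-1]}'
python3 -m jog '{"delta_rot":[[0,0,0],[0,0,0],[0,0,0],[0,0,0],[0,0,0]],"translation":[[0,-1,0],[0,-2,0],[0,-3,0],[0,-4,0],[0,-5,0]],"hand":[-1,-1,-1,-1,-1]}'
python3 -m jog '{"delta_rot":[[0,0,0],[0,0,0],[0,0,0],[0,0,0],[0,0,0]],"translation":[[0,-1,0],[0,-2,0],[0,-3,0],[0,-4,0],[0,-5,0]],"hand":[-1,-1,-1,-1,-1]}'
```

```text
t: 4.25
ee_pos: [525.2, -167.2, 48.9]
orientation: [-0.326, 3.124, -0.0]
ft_force: [0.3, -0.9, 0.4]
width: 11.8
t: 4.75
ee_pos: [526.0, -172.1, 48.6]
orientation: [0.326, -3.125, 0.0]
ft_force: [-0.5, -0.3, 0.0]
width: 0.7
t: 5.25
ee_pos: [527.0, -177.0, 48.6]
orientation: [0.326, -3.125, -0.0]
ft_force: [0.5, 0.2, -0.7]
width: 0.1
```

The fingers shut on nothing, so I'll look.

```bash
python3 - <<'E'
from h import *
np.set_printoptions(precision=1,suppress=True)
o=get_obs();print(o['ee_pos']);a=snap('wrist','w3.png');b=snap('scene','s3.png')
c=cv2.resize(b[140:300,190:430],(640,427),interpolation=2)
cv2.imwrite('pics/c3.png',np.vstack([cv2.resize(a,(480,300)),cv2.resize(c,(480,300))])[:,:,::-1])
print(proj('w3.png',o['ee_pos']),proj('s3.png',o['ee_pos']))
E
```

```text
[ 527.  -177.    48.6]
[318.4 230.2] [250.4 217.5]
```

View pics/c3.png

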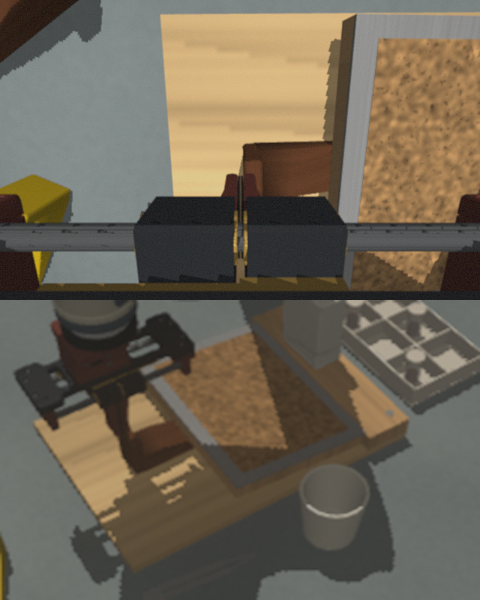

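```bash
python3 - <<'E'
from h import *
o=get_obs()
print(cal('w3.png')[0])
out=[]
for f,ps in(('scene0.png',[(503,-167,70),(545,-158,70),(525,-167,70),(525,-167,12),(421.6,-263.5,12),(675.3,-210.5,12)]),('s3.png',[o['ee_pos'],o['ee_pos']+[0,0,30]])):
    im=cv2.resize(cv2.imread('pics/'+f)[170:250,210:310],(700,290*2-20)[:2] if 0 else (600,480),interpolation=cv2.INTER_CUBIC)[:, :400] if 0 else cv2.resize(cv2.imread('pics/'+f)[180:250,205:305],(400,280),interpolation=cv2.INTER_CUBIC)
    for p in ps:
        q=(proj(f,p)-[205,180])*4; print(f,q); cv2.circle(im,tuple(int(a) for a in q),3,(0,255,0),1)
    out.append(im)
w=cv2.resize(cv2.imread('pics/w3.png')[170:320,240:460],(440,300))
w=cv2.copyMakeBorder(w,0,0,0,360,cv2.BORDER_CONSTANT)
cv2.imwrite('pics/c4.png',np.vstack([np.hstack(out),w]))
E
```

```text
[[353.42917831   0.         320.28122595]
 [  0.         353.42917831 202.01328591]
 [  0.           0.           1.        ]]
scene0.png [183.35629118  91.61510322]
scene0.png [218.52031581 140.80136116]
scene0.png [193.59827583 119.34105454]
scene0.png [203.37312021 180.62817644]
scene0.png [ 5.96296622 98.49344351]
scene0.png [201.21320934 410.63806914]
s3.png [181.50312753 149.95513518]
s3.png [175.91895331 117.27369737]
```

View pics/c4.png

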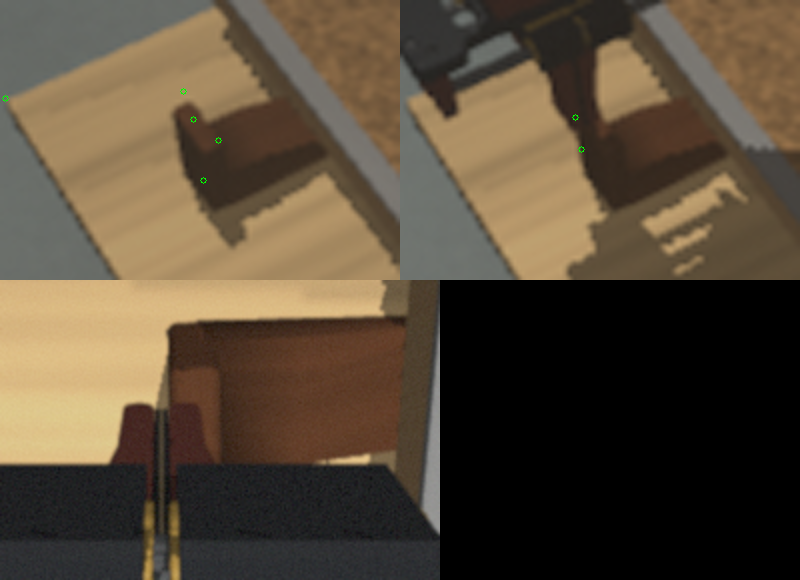

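The crops show the heel unmoved and the closed fingertips sitting over its top. In both the wrist and scene views the tips look some 25 mm higher than the reported TCP. I'll go back over the heel, open, and feel downward in small steps while watching the force.

```bash
python3 -m jog '{"delta_rot":[[0,0,0],[0,0,0],[0,0,0],[0,0,0],[0,0,0]],"translation":[[0,3,0],[0,6,0],[0,10,0],[0,10,0],[0,10,0]],"hand":[0.1,0.1,0.1,0.1,0.1]}'
python3 -m jog '{"delta_rot":[[0,0,0],[0,0,0],[0,0,0]],"translation":[[0,0,0],[0,0,2],[0,0,3]],"hand":[0.1,0.1,0.1]}'
python3 -m jog '{"delta_rot":[[0,0,0],[0,0,0]],"translation":[[0,0,2],[0,0,3]],"hand":[0.1,0.1]}'
python3 - <<'E'
from h import *
np.set_printoptions(precision=1,suppress=True)
o=get_obs();print(o['qpos'],o['ee_pos']);Rm=R.from_rotvec(o['orientation']).as_matrix()
T=optics.calibration('wrist')['cam_to_world'];print('cam in tool',Rm.T@(T[:3,3]-o['ee_pos']));print((Rm.T@T[:3,:3]))
T0=cal('wrist0.png')[1];R0=R.from_rotvec([-0.6423,-3.07496,0.0018]).as_matrix();print('cam0',R0.T@(T0[:3,3]-[249.95,572.34,187.97]))
E
```

```text
t: 5.85
ee_pos: [525.0, -166.9, 48.6]
orientation: [-0.327, 3.124, -0.0]
ft_force: [-0.0, -0.5, -0.5]
width: 36.8
t: 6.15
ee_pos: [524.9, -167.2, 45.4]
orientation: [0.326, -3.125, -0.0]
ft_force: [0.2, -0.5, -0.0]
width: 48.4
t: 6.35
ee_pos: [524.8, -167.1, 42.3]
orientation: [0.326, -3.124, -0.0]
ft_force: [0.3, 0.1, 0.0]
width: 48.1
[-0.3  0.5  1.9 -0.   0.7 -2.1] [ 524.8 -167.1   42.3]
cam in tool [  67.1    0.9 -196.7]
[[-0.   1.   0.2]
 [ 1.   0.  -0. ]
 [-0.   0.2 -1. ]]
cam0 [  67.7    0.7 -196.6]
```

```bash
python3 -m jog '{"delta_rot":[[0,0,0],[0,0,0]],"translation":[[0,0,1],[0,0,2]],"hand":[0.1,0.1]}'
python3 -m jog '{"delta_rot":[[0,0,0],[0,0,0]],"translation":[[0,0,1],[0,0,2]],"hand":[0.1,0.1]}'
python3 -m jog '{"delta_rot":[[0,0,0],[0,0,0]],"translation":[[0,0,1],[0,0,2]],"hand":[0.1,0.1]}' 
```

```text
t: 6.55
ee_pos: [525.0, -167.1, 40.5]
orientation: [0.326, -3.125, -0.0]
ft_force: [0.2, -0.2, 0.3]
width: 48.4
t: 6.75
ee_pos: [525.0, -167.1, 38.5]
orientation: [-0.326, 3.125, -0.0]
ft_force: [0.2, 0.5, 0.3]
width: 48.1
t: 6.95
ee_pos: [525.0, -167.1, 36.5]
orientation: [-0.326, 3.124, -0.0]
ft_force: [1.0, 0.8, 0.4]
width: 48.3
```

```bash
python3 - <<'E'
from h import *
o=get_obs();a=snap('wrist','w5.png');b=snap('scene','s5.png');t=snap('top','t5.png')
def crop(f,x0,y0,w,h,W,H):
    im=cv2.resize(cv2.imread('pics/'+f)[y0:y0+h,x0:x0+w],(W,H),interpolation=cv2.INTER_CUBIC)
    q=(proj(f,o['ee_pos'])-[x0,y0])*W/w; print(f,q); cv2.circle(im,tuple(int(v) for v in q),3,(0,255,0),1); return im
A=crop('w5.png',220,150,200,150,400,300);B=crop('s5.png',215,170,100,75,400,300);C=crop('t5.png',330,180,60,45,400,300)
cv2.imwrite('pics/c5.png',np.vstack([np.hstack([A,B]),np.hstack([C,C*0])]))
E
```

```text
w5.png [196.72376879 160.52358139]
s5.png [159.12697285 195.41176256]
t5.png [252.47066427 258.5579978 ]
```

View pics/c5.png

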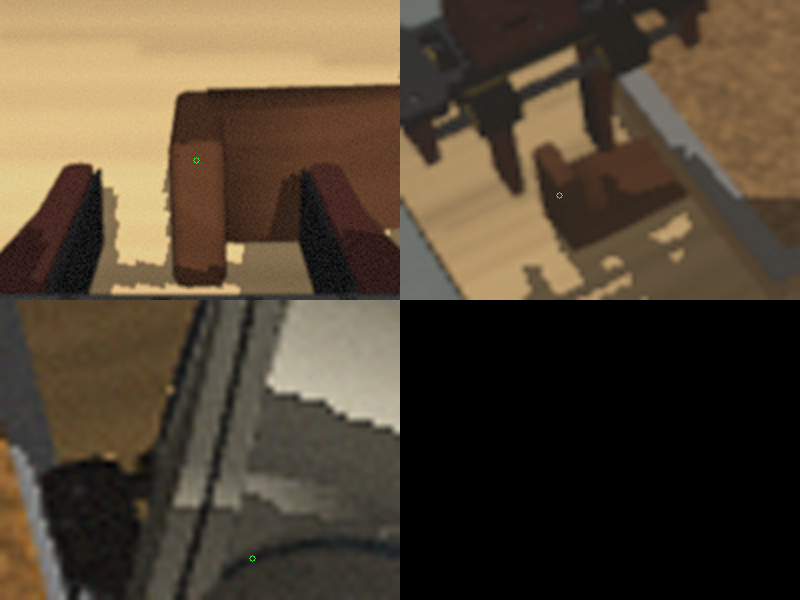

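In the scene crop the tips are at panel (515,190) and (596,148). They sit about 25 mm above the reported TCP, while laterally they are centred on the heel. I'll keep feeling downward.

```bash
python3 -m jog '{"delta_rot":[[0,0,0],[0,0,0],[0,0,0]],"translation":[[0,0,2],[0,0,4],[0,0,5]],"hand":[0.1,0.1,0.1]}'
python3 -m jog '{"delta_rot":[[0,0,0],[0,0,0]],"translation":[[0,0,1.5],[0,0,3]],"hand":[0.1,0.1]}'
python3 -m jog '{"delta_rot":[[0,0,0],[0,0,0]],"translation":[[0,0,1.5],[0,0,3]],"hand":[0.1,0.1]}'
python3 -m jog '{"delta_rot":[[0,0,0],[0,0,0],[0,0,0],[0,0,0],[0,0,0]],"translation":[[0,0,0],[0,0,0],[0,0,0],[0,0,0],[0,0,0]],"hand":[-1,-1,-1,-1,-1]}'
```

```text
t: 7.4
ee_pos: [524.8, -167.1, 31.3]
orientation: [0.326, -3.124, -0.0]
ft_force: [-0.1, -0.6, -0.1]
width: 48.1
t: 7.6
ee_pos: [525.0, -167.1, 28.5]
orientation: [-0.327, 3.125, -0.0]
ft_force: [-1.5, -0.1, -0.5]
width: 48.7
t: 7.8
ee_pos: [525.0, -167.1, 25.4]
orientation: [0.327, -3.125, -0.0]
ft_force: [0.6, -0.3, -0.7]
width: 48.2
t: 8.3
ee_pos: [525.1, -167.7, 25.7]
orientation: [-0.328, 3.124, -0.002]
ft_force: [-1.6, -1.9, -0.7]
width: 13.9
```

It's gripped: the width of 13.9 mm matches the heel. I'll pull slowly, 1 mm per row.

```bash
python3 -m jog '{"delta_rot":[[0,0,0],[0,0,0],[0,0,0],[0,0,0],[0,0,0]],"translation":[[0,-1,0],[0,-2,0],[0,-3,0],[0,-4,0],[0,-5,0]],"hand":[-1,-1,-1,-1,-1]}'
python3 -m jog '{"delta_rot":[[0,0,0],[0,0,0],[0,0,0],[0,0,0],[0,0,0]],"translation":[[0,-1,0],[0,-2,0],[0,-3,0],[0,-4,0],[0,-5,0]],"hand":[-1,-1,-1,-1,-1]}'
python3 -c "
from workcell import ctrl;print(ctrl.pinch_z)"
```

```text
t: 8.8
ee_pos: [525.1, -170.2, 25.6]
orientation: [0.325, -3.123, -0.004]
ft_force: [-2.5, 9.7, 5.9]
width: 14.2
t: 9.3
ee_pos: [526.1, -175.1, 25.6]
orientation: [0.325, -3.123, -0.004]
ft_force: [-1.5, 9.8, 6.0]
width: 13.8
-18.700000000000003
```

```bash
python3 -m jog '{"delta_rot":[[0,0,0],[0,0,0],[0,0,0],[0,0,0],[0,0,0]],"translation":[[0,-1,0],[0,-2,0],[0,-3,0],[0,-4,0],[0,-5,0]],"hand":[-1,-1,-1,-1,-1]}'
python3 -m jog '{"delta_rot":[[0,0,0],[0,0,0],[0,0,0],[0,0,0],[0,0,0]],"translation":[[0,-1,0],[0,-2,0],[0,-3,0],[0,-4,0],[0,-5,0]],"hand":[-1,-1,-1,-1,-1]}'
python3 -m jog '{"delta_rot":[[0,0,0],[0,0,0],[0,0,0],[0,0,0],[0,0,0]],"translation":[[0,-1,0],[0,-2,0],[0,-3,0],[0,-4,0],[0,-5,0]],"hand":[-1,-1,-1,-1,-1]}'
python3 -m jog '{"delta_rot":[[0,0,0],[0,0,0],[0,0,0],[0,0,0],[0,0,0]],"translation":[[0,-1,0],[0,-2,0],[0,-3,0],[0,-4,0],[0,-5,0]],"hand":[-1,-1,-1,-1,-1]}'
python3 -m jog '{"delta_rot":[[0,0,0],[0,0,0],[0,0,0],[0,0,0],[0,0,0]],"translation":[[0,-1,0],[0,-2,0],[0,-3,0],[0,-4,0],[0,-5,0]],"hand":[-1,-1,-1,-1,-1]}'
python3 -m jog '{"delta_rot":[[0,0,0],[0,0,0],[0,0,0],[0,0,0],[0,0,0]],"translation":[[0,-1,0],[0,-2,0],[0,-3,0],[0,-4,0],[0,-5,0]],"hand":[-1,-1,-1,-1,-1]}'
python3 -m jog '{"delta_rot":[[0,0,0],[0,0,0],[0,0,0],[0,0,0],[0,0,0]],"translation":[[0,-1,0],[0,-2,0],[0,-3,0],[0,-4,0],[0,-5,0]],"hand":[-1,-1,-1,-1,-1]}'
python3 -m jog '{"delta_rot":[[0,0,0],[0,0,0],[0,0,0],[0,0,0],[0,0,0]],"translation":[[0,-1,0],[0,-2,0],[0,-3,0],[0,-4,0],[0,-5,0]],"hand":[-1,-1,-1,-1,-1]}'
python3 -m jog '{"delta_rot":[[0,0,0],[0,0,0],[0,0,0],[0,0,0],[0,0,0]],"translation":[[0,-1,0],[0,-2,0],[0,-3,0],[0,-4,0],[0,-5,0]],"hand":[-1,-1,-1,-1,-1]}'
python3 -m jog '{"delta_rot":[[0,0,0],[0,0,0],[0,0,0],[0,0,0],[0,0,0]],"translation":[[0,-1,0],[0,-2,0],[0,-3,0],[0,-4,0],[0,-5,0]],"hand":[-1,-1,-1,-1,-1]}'
python3 -m jog '{"delta_rot":[[0,0,0],[0,0,0],[0,0,0]],"translation":[[0,-1,0],[0,-2,0],[0,-3,0]],"hand":[-1,-1,-1]}'
python3 - <<'E'
from h import *
a=snap('wrist','w6.png');b=snap('scene','s6.png')
cv2.imwrite('pics/c6.png',np.vstack([cv2.resize(a[100:300],(640,200)),cv2.resize(b[140:290,190:430],(640,400),interpolation=2)])[:,:,::-1])
E
```

```text
t: 9.8
ee_pos: [527.2, -180.0, 25.6]
orientation: [0.325, -3.123, -0.004]
ft_force: [-1.8, 9.4, 6.5]
width: 14.1
t: 10.3
ee_pos: [528.2, -184.9, 25.6]
orientation: [0.325, -3.123, -0.004]
ft_force: [-1.2, 8.7, 7.4]
width: 13.6
t: 10.8
ee_pos: [529.2, -189.8, 25.6]
orientation: [0.325, -3.123, -0.005]
ft_force: [-2.1, 8.3, 5.2]
width: 13.5
t: 11.3
ee_pos: [530.2, -194.6, 25.6]
orientation: [0.325, -3.123, -0.005]
ft_force: [-2.6, 8.6, 6.3]
width: 13.7
t: 11.8
ee_pos: [531.3, -199.5, 25.6]
orientation: [0.325, -3.123, -0.005]
ft_force: [-2.0, 9.9, 5.5]
width: 13.8
t: 12.3
ee_pos: [532.3, -204.3, 25.6]
orientation: [0.325, -3.123, -0.005]
ft_force: [-1.6, 9.9, 5.7]
width: 13.9
t: 12.8
ee_pos: [533.4, -209.2, 25.6]
orientation: [0.325, -3.123, -0.005]
ft_force: [-2.7, 9.4, 7.3]
width: 13.5
t: 13.3
ee_pos: [534.4, -214.1, 25.6]
orientation: [0.325, -3.123, -0.005]
ft_force: [-1.5, 9.7, 5.5]
width: 13.7
t: 13.8
ee_pos: [535.4, -218.9, 25.6]
orientation: [0.325, -3.123, -0.005]
ft_force: [-2.3, 9.1, 5.8]
width: 13.6
t: 14.3
ee_pos: [537.4, -225.6, 25.6]
orientation: [-0.326, 3.124, 0.0]
ft_force: [-0.1, 0.9, 2.1]
width: 13.7
t: 14.6
ee_pos: [538.1, -228.8, 25.6]
orientation: [-0.326, 3.125, 0.0]
ft_force: [-0.9, 2.9, 2.3]
width: 13.7
```

View pics/c6.png

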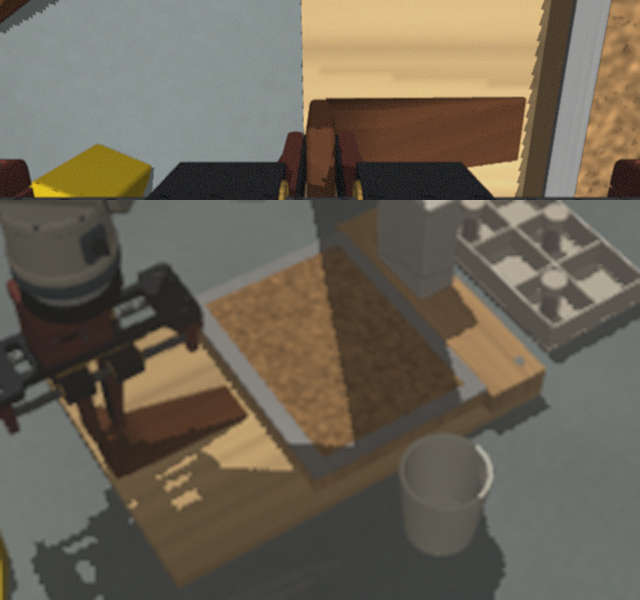

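The board is shut. The wedge lies flat, its tip a few mm in front of the board edge (wrist crop: tip at column 525, edge at 540). I'll release, lift and go to the block.

```bash
python3 -m jog '{"delta_rot":[[0,0,0],[0,0,0],[0,0,0],[0,0,0]],"translation":[[0,0,0],[0,0,0],[0,0,0],[0,0,0]],"hand":[-0.4,0,0.1,0.1]}'
python3 -m jog '{"delta_rot":[[0,0,0],[0,0,0],[0,0,0],[0,0,0],[0,0,0]],"translation":[[0,0,-10],[0,0,-45],[0,0,-90],[0,0,-135],[0,0,-180]],"hand":[0.1,0.1,0.1,0.5,1]}'
python3 -m jog '{"delta_rot":[[0,0,0],[0,0,0],[0,0,0],[0,0,0],[0,0,0]],"translation":[[3,37,-12],[6,75,-25],[9,112,-25],[12,150,-25],[16,188,-25]],"hand":[1,1,1,1,1]}'
python3 -m jog '{"delta_rot":[[0,0,0],[0,0,0],[0,0,0],[0,0,0],[0,0,0]],"translation":[[3,37,0],[6,75,0],[9,112,0],[12,150,0],[16,188,0]],"hand":[1,1,1,1,1]}'
python3 -m jog '{"delta_rot":[[0,0,0.14],[0,0,0.28],[0,0,0.42],[0,0,0.56],[0,0,0.7]],"translation":[[0,0,0],[0,0,0],[0,0,0],[0,0,0],[0,0,0]],"hand":[1,1,1,1,1]}'
python3 -m jog '{"delta_rot":[[0,0,0.14],[0,0,0.28],[0,0,0.42],[0,0,0.56],[0,0,0.7]],"translation":[[0,0,0],[0,0,0],[0,0,0],[0,0,0],[0,0,0]],"hand":[1,1,1,1,1]}'
python3 -m jog '{"delta_rot":[[0,0,0.09],[0,0,0.17]],"translation":[[0,0,0],[0,0,0]],"hand":[1,1]}'
python3 -m jog '{"delta_rot":[[0,-0.11,0],[0,-0.22,0],[0,-0.33,0],[0,-0.44,0],[0,-0.44,0]],"translation":[[0,0,0],[0,0,0],[0,0,0],[0,0,0],[0,0,0]],"hand":[1,1,1,1,1]}'
cat > st.py <<'E'
from h import *
np.set_printoptions(precision=3,suppress=True)
u=np.array([-.211,.977,0]);v=np.array([-.977,-.211,0]);O=np.array([506.3,-48.2,0])
def pf(p): q=np.array(p)-O; return np.array([q@u,q@v,q[2]])
def st():
    o=get_obs();Rm=R.from_rotvec(o['orientation']).as_matrix()
    print('t',o['t'],'q',o['qpos'],'tcp',o['ee_pos'],'press',pf(o['ee_pos']),'w',o['width']);print('axes in press',np.array([u,v,[0,0,1]])@Rm); return o,Rm
E
python3 - <<'E'
from st import *
o,Rm=st(); a=snap('wrist','w7.png')
print(proj('w7.png',O+160*u+39*v+[0,0,152]))
E
```

```text
t: 15.1
ee_pos: [538.0, -228.8, 25.5]
orientation: [0.326, -3.125, 0.0]
ft_force: [0.9, -0.5, -0.0]
width: 42.4
t: 15.6
ee_pos: [537.7, -228.6, 208.1]
orientation: [-0.326, 3.124, -0.0]
ft_force: [0.3, -0.1, -0.6]
width: 61.0
t: 16.1
ee_pos: [483.0, -46.9, 231.6]
orientation: [-0.326, 3.123, -0.0]
ft_force: [0.2, -0.0, 1.0]
width: 87.6
t: 16.6
ee_pos: [428.4, 133.9, 231.4]
orientation: [-0.326, 3.123, 0.0]
ft_force: [0.5, -0.3, -1.1]
width: 87.9
t: 17.1
ee_pos: [428.9, 132.6, 231.3]
orientation: [0.773, 3.044, 0.001]
ft_force: [0.1, -0.3, -0.1]
width: 87.4
t: 17.6
ee_pos: [428.9, 132.5, 231.3]
orientation: [1.77, 2.595, 0.001]
ft_force: [0.2, -0.2, -0.5]
width: 87.9
t: 17.8
ee_pos: [428.9, 132.5, 231.3]
orientation: [1.982, 2.437, 0.001]
ft_force: [0.0, 0.5, -0.6]
width: 88.0
t: 18.3
ee_pos: [428.4, 134.1, 230.2]
orientation: [1.741, 2.157, -0.392]
ft_force: [0.4, 1.0, 0.3]
width: 88.0
t 18.3 q [ 0.585  0.206  1.924 -0.438  1.217  0.569] tcp [428.395 134.125 230.225] press [194.57   37.643 230.225] w 87.97450031426483
axes in press [[ 0.903 -0.    -0.428]
 [ 0.    -1.     0.001]
 [-0.428 -0.001 -0.904]]
[318.976 194.855]
```

View pics/w7.png

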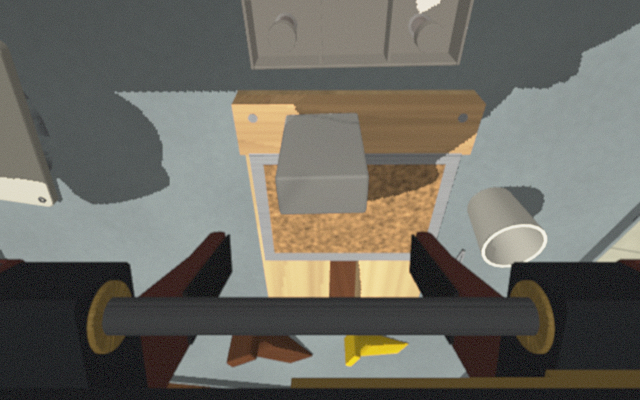

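The block's top face spans columns 276-368 and rows 181-213, with its rear face above it. The tool is nearly lined up.

```bash
python3 - <<'E'
from st import *
o,Rm=st()
for p in((277,181),(367,181),(368,213),(275,213),(322,197)):print(p,pf(ray('w7.png',p,152)))
for p in((287,115),(362,114)):print('foot',pf(ray('w7.png',p,37)))
for p in((234,92),(484,92),(247,154),(474,154)):print('rail',pf(ray('w7.png',p,37)))
G=np.array([160,38.8,112]); A=np.array([u,v,[0,0,1]])@Rm
want=G+45*A[:,2]; print('want',want,'tool delta',A.T@(want-pf(o['ee_pos'])))
E
```

```text
t 18.35 q [ 0.583  0.204  1.924 -0.436  1.216  0.566] tcp [428.474 133.752 230.373] press [194.188  37.644 230.373] w 87.65226299092893
axes in press [[ 0.905 -0.001 -0.425]
 [-0.    -1.     0.001]
 [-0.425 -0.001 -0.905]]
(277, 181) [173.895  72.302 152.   ]
(367, 181) [173.911   0.741 152.   ]
(368, 213) [140.045  -2.937 152.   ]
(275, 213) [140.011  76.687 152.   ]
(322, 197) [157.592  36.476 152.   ]
foot [175.073  72.787  37.   ]
foot [176.184  -5.408  37.   ]
rail [199.859 124.26   37.   ]
rail [ 199.798 -125.437   37.   ]
rail [127.588 120.871  37.   ]
rail [ 127.604 -135.385   37.   ]
want [140.875  38.858  71.271] tool delta [ 19.42   -1.    166.663]
```

```bash
python3 -m jog '{"delta_rot":[[0,0,0],[0,0,0],[0,0,0],[0,0,0],[0,0,0]],"translation":[[10,1,0],[19.5,1,10],[19.5,1,30],[19.5,1,50],[19.5,1,70]],"hand":[1,1,1,1,1]}'
python3 -m jog '{"delta_rot":[[0,0,0],[0,0,0],[0,0,0],[0,0,0],[0,0,0]],"translation":[[0,0,10],[0,0,20],[0,0,30],[0,0,40],[0,0,50]],"hand":[1,1,1,1,1]}'
python3 -m jog '{"delta_rot":[[0,0,0],[0,0,0],[0,0,0],[0,0,0],[0,0,0]],"translation":[[0,0,10],[0,0,20],[0,0,30],[0,0,40],[0,0,46]],"hand":[1,1,1,1,1]}'
python3 - <<'E'
from st import *
st();snap('wrist','w8.png')
E
```

```text
t: 18.85
ee_pos: [432.4, 120.2, 157.8]
orientation: [1.748, 2.155, -0.389]
ft_force: [-0.1, 0.3, 0.4]
width: 87.9
t: 19.35
ee_pos: [437.2, 99.9, 113.2]
orientation: [1.746, 2.155, -0.389]
ft_force: [0.0, 0.2, -0.8]
width: 87.7
t: 19.85
ee_pos: [440.7, 80.3, 71.2]
orientation: [1.746, 2.155, -0.392]
ft_force: [-0.1, 0.2, 0.6]
width: 87.4
t 19.85 q [ 0.473  0.449  2.063 -0.583  0.843  0.704] tcp [440.702  80.293  71.162] press [139.379  36.978  71.162] w 87.41451933090032
axes in press [[ 0.904 -0.004 -0.426]
 [-0.003 -1.     0.002]
 [-0.426 -0.001 -0.905]]
```

View pics/w8.png

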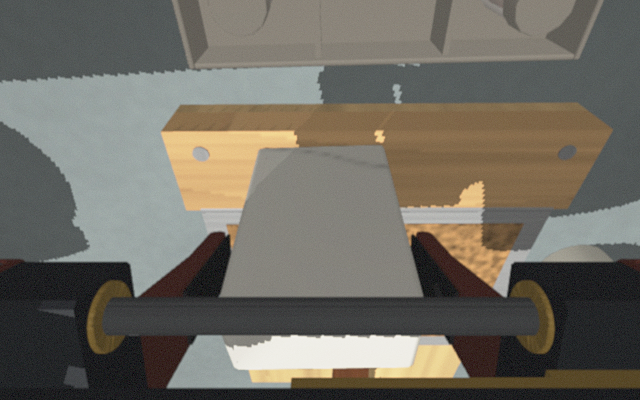

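```bash
python3 -m jog '{"delta_rot":[[0,0,0],[0,0,0],[0,0,0],[0,0,0],[0,0,0]],"translation":[[0,0,0],[0,0,0],[0,0,0],[0,0,0],[0,0,0]],"hand":[0.7,0.5,0.4,0.4,0.4]}'
python3 - <<'E'
from st import *
o,Rm=st();A=np.array([u,v,[0,0,1]])@Rm
P=np.array([136,pf(o['ee_pos'])[1],37.])
r=A.T@(pf(o['ee_pos'])-P);print('r',r)
for k in range(1,6):
    print(k*.06, R.from_rotvec([0,.06*k,0]).apply(r)-r)
E
```

```text
t: 20.4
ee_pos: [441.1, 81.0, 72.2]
orientation: [1.746, 2.155, -0.39]
ft_force: [0.5, -0.4, -0.3]
width: 74.8
t 20.4 q [ 0.474  0.447  2.062 -0.582  0.845  0.703] tcp [441.077  80.964  72.232] press [139.955  36.469  72.232] w 74.83785080570931
axes in press [[ 0.904 -0.004 -0.426]
 [-0.003 -1.     0.001]
 [-0.426  0.    -0.905]]
r [-11.425   0.002 -33.562]
0.06 [-1.992  0.     0.745]
0.12 [-3.936  0.     1.609]
0.18 [-5.824  0.     2.588]
0.24 [-7.65   0.     3.678]
0.3 [-9.408 -0.     4.875]
```

Gripped at 74.8 mm. I'll start the tip with one call and check forces.

```bash
python3 -m jog '{"delta_rot":[[0,0.06,0],[0,0.12,0],[0,0.18,0],[0,0.24,0],[0,0.3,0]],"translation":[[-2,0,0.7],[-3.9,0,1.6],[-5.8,0,2.6],[-7.6,0,3.7],[-9.4,0,4.9]],"hand":[0,0,0,0,0]}'
python3 -c "
from st import *
st()"
```

```text
t: 20.9
ee_pos: [442.9, 70.5, 71.6]
orientation: [1.908, 2.356, -0.131]
ft_force: [0.0, 0.1, -7.7]
width: 75.4
t 20.9 q [ 0.237  0.369  2.091 -0.215  0.696  0.194] tcp [442.892  70.545  71.576] press [129.393  36.894  71.576] w 75.38633954956396
axes in press [[ 0.99  -0.003 -0.137]
 [-0.003 -1.     0.   ]
 [-0.137  0.    -0.991]]
```

```bash
python3 -m jog '{"delta_rot":[[0,0.06,0],[0,0.12,0],[0,0.18,0],[0,0.24,0],[0,0.3,0]],"translation":[[-2,0,0.7],[-3.9,0,1.6],[-5.8,0,2.6],[-7.6,0,3.7],[-9.4,0,4.9]],"hand":[0,0,0,0,0]}'
python3 -m jog '{"delta_rot":[[0,0.06,0],[0,0.12,0],[0,0.18,0],[0,0.24,0],[0,0.3,0]],"translation":[[-2,0,0.7],[-3.9,0,1.6],[-5.8,0,2.6],[-7.6,0,3.7],[-9.4,0,4.9]],"hand":[0,0,0,0,0]}'
python3 -m jog '{"delta_rot":[[0,0.06,0],[0,0.12,0],[0,0.18,0],[0,0.24,0],[0,0.3,0]],"translation":[[-2,0,0.7],[-3.9,0,1.6],[-5.8,0,2.6],[-7.6,0,3.7],[-9.4,0,4.9]],"hand":[0,0,0,0,0]}'
python3 -c "
from st import *
st()"
```

```text
t: 21.4
ee_pos: [444.8, 60.6, 68.0]
orientation: [-1.895, -2.34, -0.154]
ft_force: [-0.6, 0.5, -7.3]
width: 75.2
t: 21.9
ee_pos: [446.8, 52.2, 61.6]
orientation: [-1.733, -2.14, -0.408]
ft_force: [-0.1, -0.2, -5.9]
width: 75.4
t: 22.4
ee_pos: [448.2, 45.9, 52.8]
orientation: [-1.56, -1.926, -0.624]
ft_force: [-1.1, -0.1, -5.4]
width: 76.0
t 22.4 q [-0.38   0.662  1.935  0.684  1.137 -1.077] tcp [448.21   45.92   52.844] press [104.212  36.895  52.844] w 75.9637043286921
axes in press [[ 0.723 -0.003  0.69 ]
 [-0.002 -1.    -0.002]
 [ 0.69   0.    -0.724]]
```

```bash
python3 -m jog '{"delta_rot":[[0,0.05,0],[0,0.1,0],[0,0.14,0],[0,0.18,0]],"translation":[[-1.7,0,0.6],[-3.3,0,1.3],[-4.6,0,1.9],[-5.8,0,2.6]],"hand":[0,0,0,0]}'
python3 -m jog '{"delta_rot":[[0,0.03,0],[0,0.06,0],[0,0.09,0],[0,0.12,0]],"translation":[[-1,0,0.4],[-2,0,0.7],[-3,0,1.1],[-3.9,0,1.6]],"hand":[0,0,0,0]}'
python3 - <<'E'
from st import *
st();b=snap('scene','s9.png');w=snap('wrist','w9.png')
cv2.imwrite('pics/c9.png',np.vstack([cv2.resize(b[120:270,230:470],(480,300),interpolation=2),cv2.resize(w,(480,300))])[:,:,::-1])
E
```

```text
t: 22.8
ee_pos: [448.7, 43.6, 46.8]
orientation: [-1.451, -1.792, -0.738]
ft_force: [-0.7, 0.1, -3.2]
width: 75.5
t: 23.2
ee_pos: [448.9, 42.8, 43.0]
orientation: [-1.377, -1.701, -0.808]
ft_force: [-1.7, -1.1, -3.8]
width: 75.4
t 23.2 q [-0.477  0.859  1.829  0.76   1.374 -1.217] tcp [448.91   42.801  43.032] press [101.017  36.868  43.032] w 75.36465252535434
axes in press [[ 0.487 -0.003  0.873]
 [-0.001 -1.    -0.003]
 [ 0.873  0.    -0.488]]
```

View pics/c9.png

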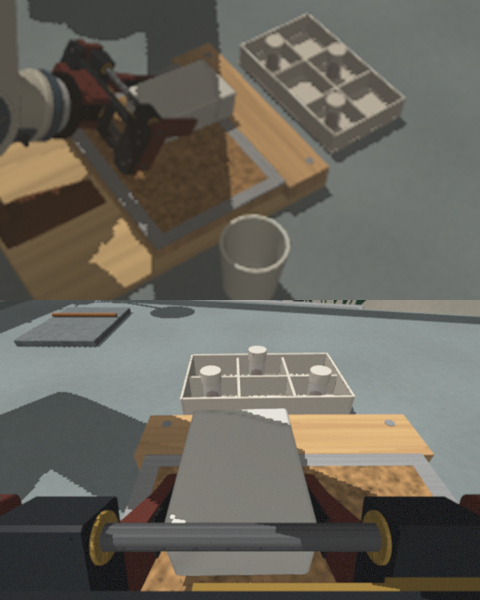

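The block is almost flat on the board. I'll do the last few degrees in small steps, watching the force.

```bash
python3 -m jog '{"delta_rot":[[0,0.02,0],[0,0.04,0],[0,0.04,0]],"translation":[[-0.7,0,0.2],[-1.3,0,0.5],[-1.3,0,0.5]],"hand":[0,0,0]}'
python3 -m jog '{"delta_rot":[[0,0.015,0],[0,0.03,0],[0,0.03,0]],"translation":[[-0.5,0,0.2],[-1,0,0.4],[-1,0,0.4]],"hand":[0,0,0]}'
python3 -c "
from st import *
st()"
```

```text
t: 23.6
ee_pos: [449.1, 42.6, 41.5]
orientation: [-1.353, -1.67, -0.83]
ft_force: [-1.3, -1.6, -3.7]
width: 75.0
t: 23.9
ee_pos: [449.2, 42.6, 40.9]
orientation: [-1.335, -1.646, -0.847]
ft_force: [-1.0, -1.5, -1.2]
width: 75.3
t 23.9 q [-0.492  0.906  1.802  0.774  1.429 -1.241] tcp [449.19   42.6    40.872] press [100.762  36.637  40.872] w 75.3458176606383
axes in press [[ 0.425 -0.004  0.905]
 [-0.002 -1.    -0.004]
 [ 0.905 -0.    -0.425]]
```

```bash
python3 -m jog '{"delta_rot":[[0,0,0],[0,0,0]],"translation":[[-0.5,0,0.2],[-0.5,0,0.2]],"hand":[0,0]}'
python3 -m jog '{"delta_rot":[[0,0.01,0],[0,0.01,0]],"translation":[[-0.8,0,0.3],[-0.8,0,0.3]],"hand":[0,0]}'
```

```text
t: 24.1
ee_pos: [449.2, 42.6, 40.8]
orientation: [-1.335, -1.648, -0.847]
ft_force: [-0.6, -3.5, 1.4]
width: 75.3
t: 24.3
ee_pos: [449.8, 42.8, 39.9]
orientation: [-1.329, -1.639, -0.854]
ft_force: [2.8, 1.7, 5.4]
width: 75.0
```

The force has turned upward, so the block rests on the board. I'll release and back out along the tool axis.

```bash
python3 -m jog '{"delta_rot":[[0,0,0],[0,0,0],[0,0,0],[0,0,0],[0,0,0]],"translation":[[0,0,0],[0,0,0],[0,0,0],[0,0,0],[0,0,0]],"hand":[0.75,0.8,0.9,0.95,1]}'
python3 -m jog '{"delta_rot":[[0,0,0],[0,0,0],[0,0,0],[0,0,0],[0,0,0]],"translation":[[0,0,-5],[0,0,-15],[0,0,-30],[0,0,-50],[0,0,-70]],"hand":[1,1,1,1,1]}'
python3 -m jog '{"delta_rot":[[0,0,0],[0,0,0],[0,0,0],[0,0,0],[0,0,0]],"translation":[[20,0,-20],[40,0,-40],[60,0,-60],[90,0,-90],[120,0,-110]],"hand":[1,1,1,1,1]}'
python3 - <<'E'
from st import *
st();b=snap('scene','s10.png');w=snap('wrist','w10.png')
cv2.imwrite('pics/c10.png',np.vstack([cv2.resize(b[110:310,200:440],(600,400),interpolation=2)[:350],cv2.resize(w,(600,375))[:245]])[:595,:,::-1])
E
```

```text
t: 24.8
ee_pos: [449.0, 42.5, 39.3]
orientation: [-1.329, -1.64, -0.852]
ft_force: [0.4, -0.8, 0.8]
width: 87.3
t: 25.3
ee_pos: [462.7, -21.4, 69.4]
orientation: [-1.329, -1.641, -0.852]
ft_force: [-0.2, 0.4, -0.1]
width: 87.8
t: 25.8
ee_pos: [473.0, -70.7, 225.7]
orientation: [-1.331, -1.641, -0.852]
ft_force: [0.5, -0.4, -0.1]
width: 87.6
t 25.8 q [-0.629  0.67   1.64   0.673  1.788 -1.04 ] tcp [472.979 -70.663 225.691] press [-14.915  37.295 225.691] w 87.56899963627531
axes in press [[ 0.419 -0.005  0.908]
 [-0.002 -1.    -0.005]
 [ 0.908  0.001 -0.419]]
```

The viewer is used up, so I'll check the result numerically. First I'll lift the arm clear of the top view, toward the robot's side.

```bash
python3 -m jog '{"delta_rot":[[0,0,0],[0,0,0],[0,0,0],[0,0,0],[0,0,0]],"translation":[[20,0,-40],[40,0,-80],[60,0,-120],[80,0,-160],[100,0,-190]],"hand":[1,1,1,1,1]}'
python3 -m jog '{"delta_rot":[[0,0,0],[0,0,0],[0,0,0],[0,0,0],[0,0,0]],"translation":[[0,0,-40],[0,0,-80],[0,0,-120],[0,0,-160],[0,0,-190]],"hand":[1,1,1,1,1]}'
python3 - <<'E'
from st import *
a=cv2.imread('pics/top0.png'); snap('top','t11.png');snap('scene','s11.png'); b=cv2.imread('pics/t11.png')
s0=cv2.imread('pics/scene0.png');s1=cv2.imread('pics/s11.png')
hb=cv2.cvtColor(b,cv2.COLOR_BGR2HSV)
def comps(m,name,z,f='t11.png',mn=60):
    n,l,s,c=cv2.connectedComponentsWithStats(m.astype(np.uint8))
    for k in range(1,n):
        if s[k,4]>mn:
            pts=np.argwhere(l==k)[:,::-1].astype(np.float32); box=cv2.boxPoints(cv2.minAreaRect(pts))
            q=np.array([pf(ray(f,p,z)) for p in box]); print(name,s[k],'corners',q[:,:2].round(0).tolist())
roi=np.zeros(b.shape[:2],bool);roi[150:300,240:420]=1
wood=(hb[...,0]<13)&(hb[...,1]>110)&(hb[...,2]<110)&roi
comps(wood,'dark',20)
marble=(hb[...,1]<40)&(hb[...,2]>130)&roi
comps(marble,'marble',77)
for n,r in(('cup',(275,130,315,172)),('tweez',(325,143,385,165)),('tray',(185,205,250,302))):
    x0,y0,x1,y1=r; print(n,'mean absdiff',cv2.absdiff(a,b)[y0:y1,x0:x1].mean(), 'best shift',cv2.minMaxLoc(cv2.matchTemplate(b[y0-8:y1+8,x0-8:x1+8],a[y0:y1,x0:x1],cv2.TM_CCOEFF_NORMED))[1::2])
print(get_obs()['ee_pos'])
E
```

```text
t: 26.4
ee_pos: [499.6, -198.7, 395.2]
orientation: [-1.331, -1.64, -0.852]
ft_force: [0.2, 0.0, 0.4]
width: 87.8
t: 26.9
ee_pos: [535.0, -367.9, 473.4]
orientation: [-1.331, -1.64, -0.851]
ft_force: [0.3, -1.3, 0.9]
width: 88.1
dark [345 203  52  28 494] corners [[-61.0, -14.0], [-198.0, -21.0], [-199.0, 21.0], [-62.0, 28.0]]
marble [282 150  30  18  84] corners [[57.0, -216.0], [-17.0, -198.0], [-6.0, -154.0], [67.0, -172.0]]
marble [289 151  16   9 102] corners [[40.0, -209.0], [2.0, -200.0], [7.0, -179.0], [44.0, -188.0]]
marble [ 272  228   44   39 1016] corners [[135.0, 0.0], [22.0, 1.0], [23.0, 74.0], [135.0, 73.0]]
marble [240 263   7  21  81] corners [[225.0, 43.0], [210.0, 47.0], [221.0, 95.0], [235.0, 91.0]]
cup mean absdiff 4.229761904761904 best shift (0.9940862059593201, (8, 8))
tweez mean absdiff 23.681060606060605 best shift (0.007970393635332584, (8, 8))
tray mean absdiff 46.32931535818134 best shift (0.5233350992202759, (8, 8))
[ 535.139 -368.863  472.724]
```

```bash
python3 - <<'E'
from h import *
a=cv2.imread('pics/scene0.png',0);b=cv2.imread('pics/s10.png',0);c=cv2.imread('pics/s11.png',0)
for n,(x0,y0,x1,y1) in(('tweez',(255,270,322,306)),('tray',(358,125,434,196)),('cup',(335,225,380,275))):
  for im in(b,c): print(n,cv2.minMaxLoc(cv2.matchTemplate(im[y0-8:y1+8,x0-8:x1+8],a[y0:y1,x0:x1],cv2.TM_CCOEFF_NORMED))[1::2])
o=get_obs();print(o['t'],o['ft_force'],np.abs(o['qvel']).max())
E
```

```text
tweez (0.5253378748893738, (16, 6))
tweez (0.147720068693161, (8, 8))
tray (0.41722187399864197, (8, 8))
tray (0.41762739419937134, (8, 8))
cup (0.8386902809143066, (8, 8))
cup (0.9713868498802185, (8, 8))
27.0 [ 0.01699068 -0.34496316 -0.40581946] 0.11669768194762584
```

```bash
python3 - <<'E'
from h import *
g=lambda f,k:cv2.createCLAHE(4,(16,16)).apply(cv2.imread('pics/'+f,0))
for ref,fs,(x0,y0,x1,y1) in(('scene0.png',['s3.png','s5.png','s6.png','s9.png','s10.png','s11.png'],(258,272,320,304)),):
  a=g(ref,0)
  for f in fs:
    im=g(f,0); e=lambda i:cv2.Canny(i,60,140).astype(np.float32)
    print(f,cv2.minMaxLoc(cv2.matchTemplate(im[y0-8:y1+8,x0-8:x1+8],a[y0:y1,x0:x1],cv2.TM_CCOEFF_NORMED))[1::2], cv2.imread('pics/'+f,0)[y0:y1,x0:x1].mean())
E
```

```text
s3.png (0.3371347188949585, (7, 9)) 63.38508064516129
s5.png (0.3572120666503906, (8, 9)) 63.184475806451616
s6.png (0.19534724950790405, (9, 8)) 67.43598790322581
s9.png (0.37692925333976746, (8, 9)) 64.46068548387096
s10.png (0.38071489334106445, (10, 8)) 65.87752016129032
s11.png (0.3606676161289215, (8, 8)) 85.54435483870968
```

The matches peak at zero shift; their low scores fit the arm's shadow. The arm never came near the tweezers, so I'm handing in.

```bash
python3 -c "
from workcell import ctrl;print(ctrl.close_job())"
```

```text
the job is handed in; nothing more can be done
None
```

The job is done and handed in at about 27 s of the 51 s allowed. I pulled the small dark wedge out at about 10 mm/s until the board was shut. I then gripped the marble block and tipped it about its front lower edge until it rested on the board.

**Final position checks (top camera, press coordinates):**
- **Wedge:** it lies on the apron with its tip at x ≈ -61, about 6 mm in front of the board edge. The heel end is about flush with the base's front edge, or up to 3 mm past it.
- **Block:** it lies at x 22 to 135, y 0 to 74, a footprint that matches a broad face down.
- **Forces:** the pull force on the wedge stayed near 10 N. The readings while tipping and setting down the block were under 9 N.

**What went wrong or stayed unsure:**
- **First grasp:** the first attempt on the wedge closed on air, because the real fingertips sit about 25 mm short of the reported TCP. Nothing moved, and the second grasp held.
- **Last picture:** the viewer refused the final picture, so the end state was checked by numbers only. The board being shut was last seen by eye just before I let go of the wedge.
- **Bystanders:** the cup matched its starting image with no shift. The tray (correlation about 0.4 to 0.5) and tweezers (0 to 0.5) matched poorly, probably because of the arm's shadow. The tray still peaked at zero shift. The tweezers did so only roughly, with one weak match 8 pixels off. I sent the arm near neither at low height.

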